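# Slide the locked neck rest to its end stop

## Task

Set the guitar neck rest for the next neck: press the black lock button on top of the carriage and keep it held down while you push the carriage along its rail, fully home against the upright wooden stop block. Then let the button spring back up so that the carriage is locked there, and move clear. Push with the fingertips only: nothing is to be picked up, and the loose things lying about stay where they are.

Things in the scene. Friction and masses are not known exactly. Their poses are not given: they have to be found in the camera images.
- rail: neck-rest jig, screwed to the bench: a plywood board 260 x 460 x 12 mm with an aluminium rail (40 mm wide, 380 mm long, its top 37 mm above the bench) along its middle. Origin on the bench surface under the middle of the rail; y runs along the rail, x across it (away from the robot when the jig is square), z up. The rail has lock notches every 20 mm.
- carriage (a joint): position of the neck-rest carriage along the rail's +y, in m: 0 at the middle where it starts, -0.1 and +0.1 at the two ends of its travel, where it meets whatever is fixed at that end. It is locked (about 1 mm play) whenever its button is up in a notch; it has a notch at the start, every 20 mm, and at each end of travel. Once free it takes about 2 N to slide (plus 6 N per m/s) and stays where it is left.
- carriage_mid (a point): middle of the top face of the grey painted carriage block, under the button, 61 mm above the bench; same axes as the rail. The block is 64 mm across and 90 mm long along the rail. Two grey cross walls, each 10 mm thick, 56 mm across and 20 mm high above this face, stand 29 to 39 mm either side along the rail, with the button between them and open sides across the rail. A cork neck cradle, top 80 mm above the bench, sticks out 107 mm to the +x side.
- button_top (a point): centre of the top face of the ribbed black lock button on the carriage, which moves with it: 71 mm above the bench when up, 64 mm when fully down (level 10 mm resp. 3 mm above the carriage block). The button is 36 mm across the rail by 46 mm along it; same axes as the rail.
- button (a joint): how far the button is pressed, in m: 0 up, 0.007 fully down. Spring: 3 N to start, 7 N fully down. The lock is free from about 0.005; let go between notches it rises only to about 0.005 and rubs, in a notch it rises to 0 and locks.
- stop: the end stop: an upright pale wooden block on the rail, 60 mm across the rail, 26 mm along it, its top 97 mm above the bench, with a rubber bumper 2 mm proud on both faces; fixed at one end of the rail (either end), 160 mm from the rail's middle. Origin on the rail's top at its centre (37 mm above the bench), axes as the rail. With the carriage against the bumper, carriage_mid is 60 mm from it along the rail.
- end_plate: flat steel plate, 40 x 26 x 5 mm, screwed on top of the rail at the opposite end from the stop, 160 mm from the rail's middle; not the stop. Origin on the rail's top under its centre.
- sanding_block: cork sanding block, 47 x 87 x 25 mm, loose on the plywood board on the robot's side of the rail; origin under its centre. Not part of the job.
- tape_roll: roll of tan masking tape lying flat, 60 mm across, 22 mm high, loose on the board on the robot's side of the rail; origin under its centre. Not part of the job.
- glue_bottle: yellow glue bottle, 48 mm across, 120 mm high, loose on the board beyond the rail, near one end; origin under its centre. Not part of the job.
- screw_jar: small glass jar with a steel lid, 54 mm across, 60 mm high, loose on the board beyond the rail, near the other end; origin under its centre. Not part of the job.
- paper_cup: open paper cup, 72 mm across, 85 mm high, loose on the bench to the left; origin under its centre. Not part of the job.
- screwdriver: screwdriver lying loose on the bench to the left; origin under it. Not part of the job.
- hammer: hammer lying loose on the bench to the right; origin under it. Not part of the job.

How it is judged:
By the outcome, as a careful person would: the job done as asked, in the order asked, and still so for the second after the job is handed in, with the robot touching nothing.
It also fails if it takes over 35 s, if anything falls off the work surface, if the arm or the gripper's body presses on something with over 40 N, if the wrist force passes 120 N, or if a joint passes its speed limit or range.

## Robot

A 7-joint arm with a two-finger parallel gripper is mounted at the origin on the work surface. World frame = base frame: x ahead of the robot, y to its left, z up, the work surface at z = 0. Lengths are in m, angles in degrees, forces in N, time in s.
With the tool pointing down it reaches from about 0.4 to 0.9 m from the base axis. Payload 5.5 kg.
Tool frame: the origin (TCP) lies at the centre of the arm's flange, where the gripper is bolted on; the fingertips stand 178 mm ahead of it and the grasp point (between the pads) lies 159 mm ahead of it; z points along the fingers, y is the direction in which the jaws open and shut (so a half turn about z gives the same grasp; the last joint's range is limited). The gripper opens to 92 mm and grips with 3 to 60 N. Pads are 19 mm wide; open, the fingers measure 130 mm over their backs; the gripper's body (75 mm by 190 mm) begins 47 mm behind the grasp point.
Start: joints at [-61.983, 28.699, -24.465, 88.831, 12.651, 65.22, -12.049], TCP at [0.145, 0.634, 0.405] pointing down, gripper open.
Joint ranges: [-164.97, 164.97], [-17.58, 116.51], [-87.97, 89.64], [11.32, 138.91], [-80.73, 260.73], [10.89, 115.49], [-147.41, 147.41]. Speed limits (degrees/s): [147.25, 147.25, 180, 180, 180, 180, 180].

## Interface

Orientations are given as [roll, pitch, yaw] about the fixed x, y, z axes, in that order (R = Rz(yaw) Ry(pitch) Rx(roll)).
In Python, from cell import env, read_camera, camera_model, ticket gives the robot as it stands. The module is installed in compiled form; this text tells all that it offers.
- The arm moves only by the tool jog_arm, never from a script. Its argument "targets" is text: rows parted by semicolons, each of 5 numbers parted by spaces: the shift along the tool's x, y, z in cm, then the turn about the tool's z in rad, then the opening in per cent of the stroke, from 0 (shut) to 100 (fully open). In form: dx dy dz roll gripper; .... A call has 1 to 8 rows; each row is the pose to reach, as a shift and turn from the pose commanded when the call began, along the tool's axes at that moment; what a row does not reach only later rows make up. A row lasts 1/12 s, in which the tool goes at most 41.7 mm and 7.16 degrees, less where a joint would pass 70% of its speed; a pose out of reach is approached as far as the arm can. A call with a gripper value outside its range is refused whole. The fingers move at their own pace and stop on an object; the grip force is fixed at half the most. Time passes only in rows, so rows that repeat a pose let the fingers close. It gives the time, the measured TCP pose, the force and the opening at its end, in the units of the state.
- env.state(): the state, without advancing time (a new reading comes with each control period).
- read_camera(name): name is "side" or "top"; returns (picture, depth): 384x512x3 uint8, red, green, blue; 384x512 float32, m along the optical axis (not along the pixel's ray), 0 where there is no reading.
- camera_model(name): a dict with "K" (3x3 intrinsics, pixels), "dist" ([k1, k2, p1, p2, k3] as OpenCV has them; the pictures are not rectified), "cam_to_world" (4x4, takes a point from camera to world coordinates). Camera axes: x right, y down, z forward; pixel columns grow to the right and rows downward; lengths in m; the calibration is good to about 2 mm. A picture is of the moment at which its call begins. camera_model takes no time and is no camera call.
- ticket.close_job(): hands the job in, once; it reports no verdict.
The state is a dict: "t": time; "joint_positions": joint angles; "qvel": joint speeds; "joint_efforts": joint torques, N m; "ee_pos": TCP position; "ee_rot": TCP orientation; "force": force on the tool from outside, world axes, zero at the start; "torque": the same for the moment, N m; "width": finger opening in m.
Only numpy, scipy, OpenCV 4.12 (cv2) and the standard library are available. Lean on these libraries where they do the work, as an engineer would, in place of code of your own. Each camera call takes 0.05 s, during which the arm holds its last target. There are 200 camera calls.

## Working session

There is one attempt and no reset: what is moved stays moved. The work goes in short steps, Python scripts to look and compute and a tool call to move; the robot and the scene stay as the last step left them, time stands still between calls to the robot, and variables do not carry over. Pictures are saved under pics/ and viewed, about 8 in all and at most 12, crops included, and the job is handed in when it is done.

Besides the shell and the picture viewer there is one more tool, called after ">>>" in YAML: its name, and indented under it one key for each argument. jog_arm: Moves the arm, as the interface text tells. Its arguments: {"type":"object","properties":{"targets":{"type":"string"}},"required":["targets"]}

```bash
mkdir -p pics; cat > h.py <<'E'
import numpy as np, cv2
from cell import env, read_camera, camera_model, ticket
def grab(n,tag):
    im,d=read_camera(n); cv2.imwrite(f'pics/{tag}.png',cv2.cvtColor(im,cv2.COLOR_RGB2BGR)); np.savez(f'pics/{tag}.npz',im=im,d=d); return im,d
def cast(n,uv,z):
    m=camera_model(n); p=cv2.undistortPoints(np.array(uv,float).reshape(-1,1,2),np.array(m['K']),np.array(m['dist'])).reshape(-1,2)
    T=np.array(m['cam_to_world']); r=np.c_[p,np.ones(len(p))]@T[:3,:3].T; o=T[:3,3]
    return o+r*((z-o[2])/r[:,2])[:,None]
E
python3 - <<'E'
from h import *
a,_=grab('top','t0');b,_=grab('side','s0')
for n in('top','side'): print(n,np.round(camera_model(n)['cam_to_world'],3).tolist())
s=env.state();print(s['t'],s['ee_pos'],s['ee_rot'],s['force'],s['width'])
E
```

```text
top [[-0.014, -0.988, 0.157, 0.288], [-1.0, 0.015, 0.005, 0.005], [-0.007, -0.157, -0.988, 1.865], [0.0, 0.0, 0.0, 1.0]]
side [[0.837, -0.407, 0.365, 0.122], [-0.546, -0.642, 0.538, -0.652], [0.015, -0.649, -0.76, 1.032], [0.0, 0.0, 0.0, 1.0]]
0.1 [0.14549693 0.6331957  0.40377199] [-1.79901112e+02 -4.87086732e-03  1.67065768e+02] [ 0.19495301  0.38687851 -0.09753488] 0.09196203391850682
```

View pics/t0.png

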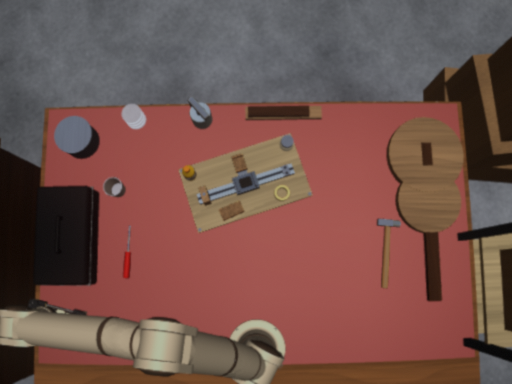

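View pics/s0.png

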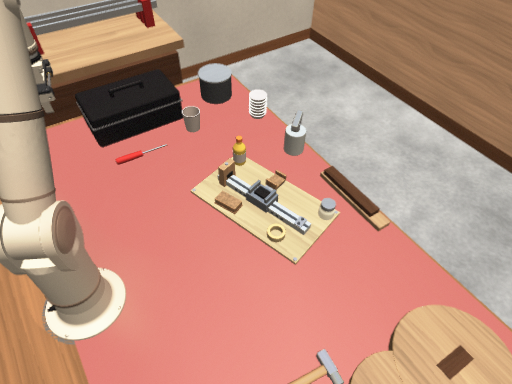

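The stop is at the left end, beside the glue bottle (top view about (204,194), side view about (227,172)). The button is at about (246,182) in the top view. I'll enlarge both to get pixel positions.

```bash
python3 - <<'E'
import cv2,numpy as np
t=cv2.imread('pics/t0.png')[125:240,170:320]; s=cv2.imread('pics/s0.png')[130:255,185:345]
t=cv2.resize(t,None,fx=5,fy=5,interpolation=cv2.INTER_CUBIC); s=cv2.resize(s,None,fx=4.6,fy=4.6,interpolation=cv2.INTER_CUBIC)
cv2.imwrite('pics/t0c.png',t);cv2.imwrite('pics/s0c.png',s)
E
```

```text
(no output)
```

View pics/t0c.png

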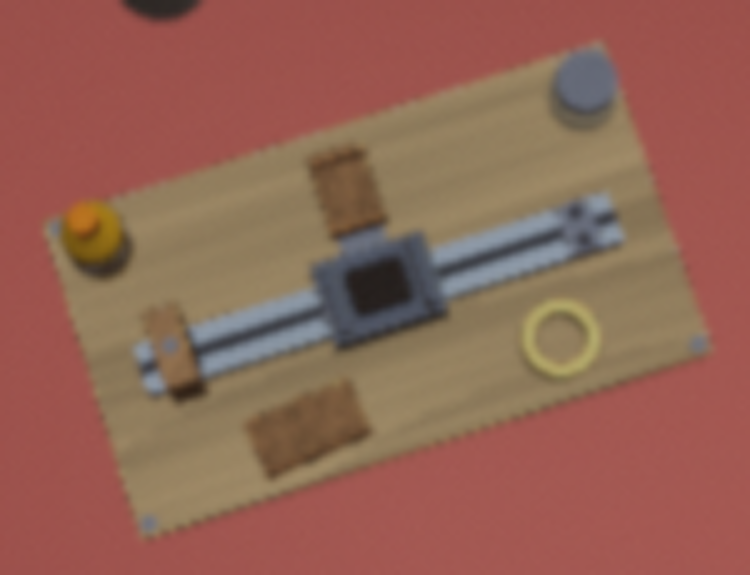

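View pics/s0c.png

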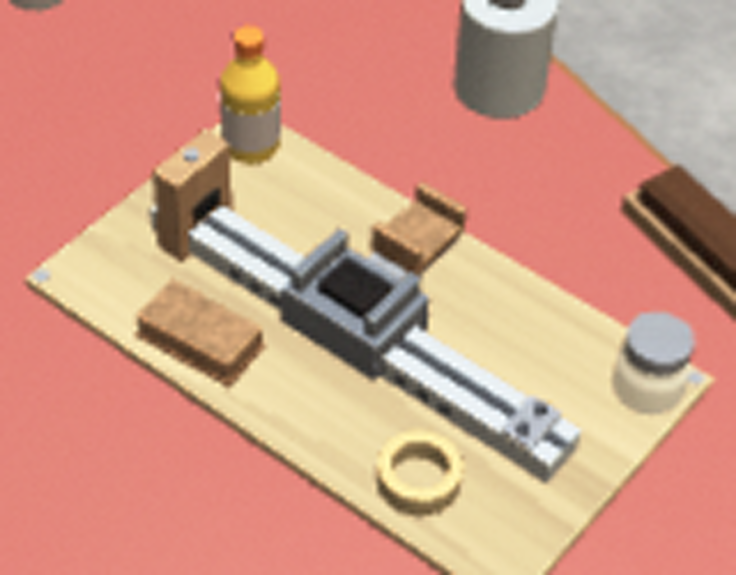

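The crops confirm it: the stop is at the left end, with its top at about (170,345) in the top crop. The plate is at the right, and the button sits at (378,286) in the top crop and (352,286) in the side crop.

```bash
python3 - <<'E'
from h import *
c=np.array([[45,225],[603,42],[710,352],[145,537]],float)
P=cast('top',(c+.5)/5-.5+[170,125],.012); print(P.round(4)); print('ctr',P.mean(0))
e=[P[0]-P[1],P[3]-P[2]]; print('rail dir deg',[np.degrees(np.arctan2(v[1],v[0])) for v in e])
def dark(tag,box):
    im=np.load(f'pics/{tag}.npz')['im']; x0,y0,x1,y1=box; g=im[y0:y1,x0:x1].max(2)
    n,l,st,ce=cv2.connectedComponentsWithStats((g<60).astype(np.uint8)); print(tag,st[1:],ce[1:])
    i=1+np.argmax(st[1:,4]); return ce[i]+[x0,y0]
for n,t,b,m in(('top','t0',(232,168,262,198),0),('side','s0',(243,178,283,212),0)):
    uv=dark(t,b); print(n,uv,cast(n,[uv],.071))
# stop top, plate, carriage corner cast
st=np.array([[142,308],[178,303],[203,385],[172,393]],float)
Q=cast('top',(st+.5)/5-.5+[170,125],.097);print('stop',Q.round(3),Q.mean(0))
Q=cast('top',(np.array([[578,226]])+.5)/5-.5+[170,125],.042);print('plate',Q)
ca=np.array([[313,267],[428,232],[447,312],[338,348]],float)
Q=cast('top',(ca+.5)/5-.5+[170,125],.065);print('carr',Q.mean(0))
E
```

```text
[[ 0.677   0.2899  0.012 ]
 [ 0.8163 -0.1451  0.012 ]
 [ 0.5701 -0.2203  0.012 ]
 [ 0.4347  0.2117  0.012 ]]
ctr [0.62452995 0.03404622 0.012     ]
rail dir deg [np.float64(107.75367766211457), np.float64(107.40113521508057)]
t0 [[  7   9  13  11 109]
 [ 23  19   2   2   3]
 [ 21  21   1   1   1]] [[13.0733945  13.87155963]
 [23.66666667 19.66666667]
 [21.         21.        ]]
top [245.0733945  181.87155963] [[0.61411738 0.03252289 0.071     ]]
s0 [[ 11   9  16  12 103]
 [  1  17  22  16  92]
 [ 22  23   1   1   1]] [[18.47572816 14.13592233]
 [12.60869565 24.27173913]
 [22.         23.        ]]
side [261.47572816 192.13592233] [[0.61107926 0.0278528  0.071     ]]
stop [[0.596 0.205 0.097]
 [0.599 0.178 0.097]
 [0.538 0.16  0.097]
 [0.533 0.183 0.097]] [0.56654735 0.18145005 0.097     ]
plate [[ 0.66364582 -0.11967141  0.042     ]]
carr [0.61269278 0.02954672 0.065     ]
```

>>> jog_arm:
  targets: "-1.4 -1.1 0.2 0.05 0; -4 -3.3 0.5 0.15 0; -7 -5.6 0.9 0.25 0; -10 -8 1.2 0.35 0; -13 -10.5 1.6 0.45 0; -16 -13 2 0.55 0; -19 -15.3 2.4 0.65 0; -21.8 -17.6 2.7 0.72 0"

```text
t: 0.77
ee_pos: [0.3196, 0.411, 0.3772]
ee_rot: [-180.0, 0.0, 125.5]
force: [1.0, 0.4, -0.3]
width: 0.0429
```

```bash
cat > d.py <<'E'
# remaining tool-frame shift (cm), roll (rad) to tip target; args: along-rail offset, across offset, tip z
import sys
from h import *
from scipy.spatial.transform import Rotation as R
B=np.array([.613,.031]); a=np.radians(107.7); u=np.array([np.cos(a),np.sin(a)]); x=np.array([u[1],-u[0]])
s=env.state(); M=R.from_euler('xyz',s['ee_rot'],degrees=True).as_matrix()
p=np.array(s['ee_pos']); tip=p+M[:,2]*.178
al,ac,z=map(float,sys.argv[1:4])
g=np.r_[B+al*u+ac*x,z]; y=M[:2,1]; d=np.arctan2(y[0]*x[1]-y[1]*x[0],y@x)
print('t',s['t'],'rot',np.round(s['ee_rot'],2),'tip along/across/z',((tip[:2]-B)@u).round(4),((tip[:2]-B)@x).round(4),tip[2].round(4),'F',np.round(s['force'],2),'F al/ac',np.round([s['force'][:2]@u,s['force'][:2]@x],2),'w',s['width'])
print('shift cm',np.round(M.T@(g-tip)*100,2),'roll',round(-d,3))
print('tool axes for +1cm along rail:',np.round(M.T@np.r_[u,0],3))
E
python3 d.py .008 0 .15
```

```text
t 0.7667 rot [-1.7997e+02  2.0000e-02  1.2549e+02] tip along/across/z 0.4512 -0.164 0.1992 F [ 0.99  0.39 -0.28] F al/ac [0.07 1.06] w 0.0429019172850739
shift cm [-47.21   2.08   4.94] roll 0.311
tool axes for +1cm along rail: [ 0.952  0.306 -0.001]
```

>>> jog_arm:
  targets: "-3 0.1 0.3 0.05 0; -6.5 0.3 0.6 0.1 0; -10 0.4 1 0.15 0; -13.5 0.6 1.4 0.2 0; -17 0.7 1.8 0.24 0; -20.5 0.9 2.1 0.28 0; -24 1 2.5 0.31 0; -27 1.2 2.8 0.31 0"

```text
t: 1.43
ee_pos: [0.4872, 0.1988, 0.3492]
ee_rot: [-180.0, 0.0, 107.9]
force: [0.7, 0.8, -1.3]
width: 0.0006
```

```bash
python3 d.py .008 0 .15
```

```text
t 1.4333 rot [-1.7997e+02  4.0000e-02  1.0788e+02] tip along/across/z 0.1979 -0.0689 0.1712 F [ 0.67  0.84 -1.35] F al/ac [0.6  0.89] w 0.0006498910445615663
shift cm [-19.01   6.83   2.14] roll 0.003
tool axes for +1cm along rail: [ 1.     0.003 -0.001]
```

>>> jog_arm:
  targets: "-3 1 0.3 0 0; -6 2.2 0.7 0 0; -9 3.3 1 0 0; -12 4.5 1.4 0 0; -15 5.5 1.7 0 0; -17.5 6.4 2 0 0; -19 6.8 2.1 0 0; -19 6.8 2.1 0 0"

```text
t: 2.1
ee_pos: [0.611, 0.0373, 0.3279]
ee_rot: [-179.9, 0.1, 107.7]
force: [0.1, -0.7, -0.2]
width: 0.0004
```

```bash
python3 d.py .008 0 .085; python3 - <<'E'
from h import *
i,_=grab('top','t1');j,_=grab('side','s1')
f=lambda m,x0,y0,x1,y1,k:cv2.resize(cv2.cvtColor(m,4)[y0:y1,x0:x1],None,fx=k,fy=k,interpolation=2)
a=f(i,190,130,310,240,3.3);b=f(j,190,80,310,230,3.3);h=max(a.shape[0],b.shape[0])
p=lambda q:cv2.copyMakeBorder(q,0,h-q.shape[0],0,0,0)
cv2.imwrite('pics/c1.png',np.hstack([p(a),p(b)]))
E
```

```text
t 2.1 rot [-1.7994e+02  1.3000e-01  1.0772e+02] tip along/across/z 0.0062 -0.0002 0.15 F [ 0.06 -0.74 -0.17] F al/ac [-0.73 -0.16] w 0.0004483070964147194
shift cm [0.19 0.03 6.49] roll 0.0
tool axes for +1cm along rail: [ 1.     0.    -0.002]
```

View pics/c1.png

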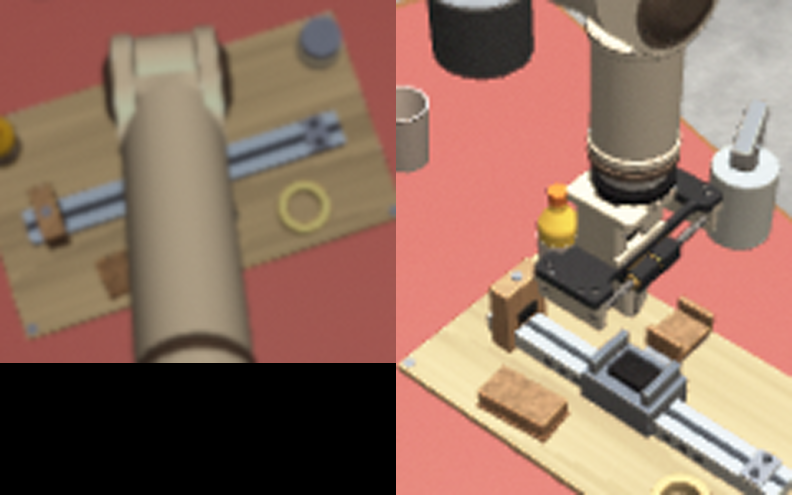

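The top view is blocked by the arm. In the side view the closed fingers hang above the carriage, with the fingertip at about (610,315) and the button at about (637,372). I'll go down to just above the walls and look again.

>>> jog_arm:
  targets: "0.1 0 1 0 0; 0.2 0 2.2 0 0; 0.2 0 3.5 0 0; 0.2 0 4.6 0 0; 0.2 0 5.5 0 0; 0.2 0 6 0 0; 0.2 0 6.2 0 0; 0.2 0 6.2 0 0"

```text
t: 2.87
ee_pos: [0.609, 0.0435, 0.2659]
ee_rot: [-179.9, -0.0, 108.0]
force: [1.3, 0.2, -0.2]
width: 0.0009
```

```bash
python3 d.py .008 0 .066; python3 - <<'E'
from h import *
j,_=grab('side','s2')
cv2.imwrite('pics/c2.png',cv2.resize(cv2.cvtColor(j,4)[140:230,210:320],None,fx=6.5,fy=6.5,interpolation=2))
E
```

```text
t 2.8667 rot [-1.7993e+02 -1.0000e-02  1.0805e+02] tip along/across/z 0.0132 -0.0002 0.0879 F [ 1.31  0.25 -0.18] F al/ac [-0.17  1.33] w 0.0008653352992033904
shift cm [-0.52  0.02  2.19] roll 0.006
tool axes for +1cm along rail: [1.    0.006 0.   ]
```

View pics/c2.png

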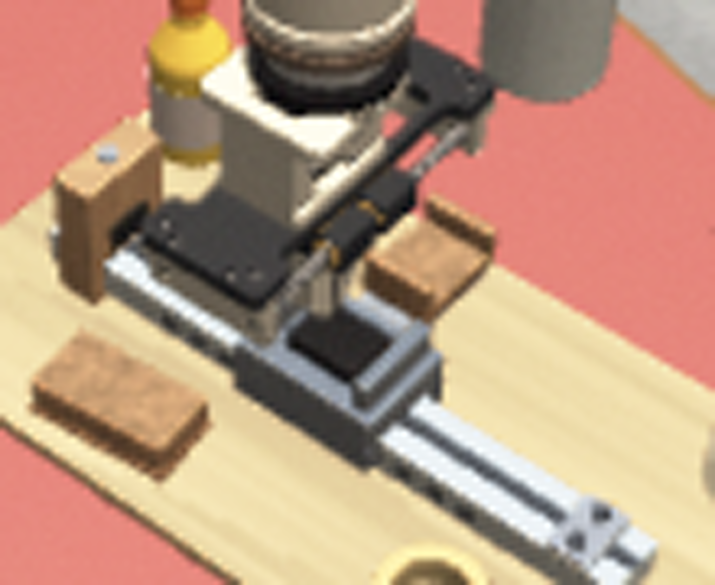

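The fingertips hang just above the button, around (325,305), between the cross walls and a little toward the stop-side wall. I'll shift back 6 mm and press.

>>> jog_arm:
  targets: "-0.4 0 0 0 0; -0.6 0 0 0 0; -0.6 0 0.5 0 0; -0.6 0 1 0 0; -0.6 0 1.4 0 0; -0.6 0 1.7 0 0; -0.6 0 1.7 0 0; -0.6 0 1.7 0 0"

```text
t: 3.58
ee_pos: [0.6108, 0.038, 0.2495]
ee_rot: [-180.0, -0.0, 108.1]
force: [-0.5, -0.3, -0.4]
width: 0.0003
```

```bash
python3 d.py .006 0 .062
```

```text
t 3.5833 rot [-1.7995e+02 -1.0000e-02  1.0806e+02] tip along/across/z 0.0073 -0.0001 0.0715 F [-0.52 -0.33 -0.39] F al/ac [-0.16 -0.6 ] w 0.00028951735455309434
shift cm [-0.13  0.01  0.95] roll 0.006
tool axes for +1cm along rail: [1.    0.006 0.   ]
```

>>> jog_arm:
  targets: "0 0 0.2 0 0; 0 0 0.4 0 0; 0 0 0.6 0 0; 0 0 0.7 0 0; 0 0 0.7 0 0; 0 0 0.7 0 0"

```text
t: 4.08
ee_pos: [0.6111, 0.038, 0.2431]
ee_rot: [180.0, -0.0, 108.1]
force: [-1.8, -0.3, 6.8]
width: 0.0005
```

```bash
python3 d.py .006 0 .062
```

```text
t 4.0833 rot [ 1.7999e+02 -1.0000e-02  1.0805e+02] tip along/across/z 0.0072 0.0003 0.0651 F [-1.8  -0.26  6.84] F al/ac [ 0.3 -1.8] w 0.0005114339243700655
shift cm [-0.12 -0.03  0.31] roll 0.006
tool axes for +1cm along rail: [1.    0.006 0.   ]
```

>>> jog_arm:
  targets: "0 0 0.1 0 0; 0 0 0.2 0 0; 0 0 0.2 0 0; 0 0 0.2 0 0"

```text
t: 4.42
ee_pos: [0.6111, 0.0379, 0.2422]
ee_rot: [180.0, -0.0, 108.1]
force: [-4.9, -0.8, 14.2]
width: 0.0004
```

```bash
python3 d.py .006 0 .062
```

```text
t 4.4167 rot [ 1.7998e+02 -1.0000e-02  1.0805e+02] tip along/across/z 0.0072 0.0003 0.0642 F [-4.86 -0.8  14.21] F al/ac [ 0.71 -4.87] w 0.0003772251362387799
shift cm [-0.12 -0.03  0.22] roll 0.006
tool axes for +1cm along rail: [1.    0.006 0.   ]
```

>>> jog_arm:
  targets: "0.3 0 0 0 0; 0.8 0 0 0 0; 1.4 0 0 0 0; 2 0 0 0 0; 2.6 0 0 0 0; 3.2 0 0 0 0; 3.8 0 0 0 0; 4 0 0 0 0"

```text
t: 5.08
ee_pos: [0.599, 0.0758, 0.2422]
ee_rot: [179.9, 0.1, 108.1]
force: [-3.7, -3.4, 12.1]
width: 0.0002
```

```bash
python3 d.py .1 0 .063; python3 - <<'E'
from h import *
j,_=grab('side','s3')
cv2.imwrite('pics/c3.png',cv2.resize(cv2.cvtColor(j,4)[140:230,210:320],None,fx=6.5,fy=6.5,interpolation=2))
E
```

```text
t 5.0833 rot [1.7993e+02 5.0000e-02 1.0805e+02] tip along/across/z 0.0468 0.0005 0.0642 F [-3.69 -3.41 12.11] F al/ac [-2.12 -4.55] w 0.00022772409195159424
shift cm [ 5.32 -0.01  0.12] roll 0.006
tool axes for +1cm along rail: [ 1.     0.006 -0.001]
```

View pics/c3.png

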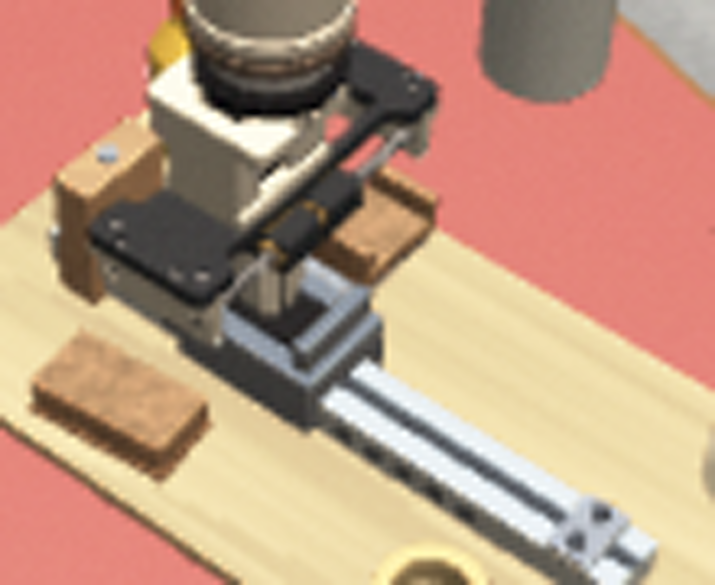

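The carriage moves with the fingertips: it is now about 40 mm closer to the stop, with the button still down.

>>> jog_arm:
  targets: "0.5 0 0 0 0; 1.2 0 0 0 0; 1.9 0 0 0 0; 2.6 0 0 0 0; 3.3 0 0 0 0; 4 0 0 0 0; 4.7 0 0 0 0; 5.2 0 0 0 0"

```text
t: 5.8
ee_pos: [0.5833, 0.125, 0.2422]
ee_rot: [179.9, 0.1, 108.0]
force: [-2.4, -3.0, 11.2]
width: 0.0004
```

```bash
python3 d.py .1 0 .063
```

```text
t 5.8 rot [1.7987e+02 7.0000e-02 1.0802e+02] tip along/across/z 0.0984 0.0007 0.0642 F [-2.4  -2.96 11.2 ] F al/ac [-2.09 -3.19] w 0.0003891585784770335
shift cm [ 0.16 -0.07  0.12] roll 0.006
tool axes for +1cm along rail: [ 1.     0.006 -0.001]
```

>>> jog_arm:
  targets: "0.3 0 0.05 0 0; 0.6 0 0.1 0 0; 0.9 0 0.1 0 0; 1.1 0 0.1 0 0; 1.3 0 0.1 0 0; 1.3 0 0.1 0 0"

```text
t: 6.3
ee_pos: [0.5803, 0.1343, 0.2421]
ee_rot: [179.8, 0.3, 107.9]
force: [-1.8, -9.1, 17.1]
width: 0.0002
```

```bash
python3 d.py .12 0 .063
```

```text
t 6.3 rot [179.84   0.28 107.89] tip along/across/z 0.1075 0.0008 0.0641 F [-1.84 -9.06 17.1 ] F al/ac [-8.08 -4.5 ] w 0.00022152873447964428
shift cm [ 1.25 -0.07  0.11] roll 0.003
tool axes for +1cm along rail: [ 1.     0.003 -0.005]
```

>>> jog_arm:
  targets: "0.2 0 0 0 0; 0.3 0 0 0 0; 0.3 0 0 0 0"

```text
t: 6.55
ee_pos: [0.5801, 0.1359, 0.2422]
ee_rot: [179.8, 0.4, 107.8]
force: [0.1, -10.4, 15.7]
width: 0.0003
```

```bash
python3 d.py .12 0 .063;python3 - <<'E'
from h import *
j,_=grab('side','s4')
cv2.imwrite('pics/c4.png',cv2.resize(cv2.cvtColor(j,4)[140:230,210:320],None,fx=6.5,fy=6.5,interpolation=2))
E
```

```text
t 6.55 rot [179.77   0.35 107.82] tip along/across/z 0.1089 0.0012 0.0642 F [  0.05 -10.43  15.73] F al/ac [-9.96 -3.12] w 0.0003130463352352433
shift cm [ 1.11 -0.12  0.11] roll 0.002
tool axes for +1cm along rail: [ 1.     0.002 -0.006]
```

View pics/c4.png

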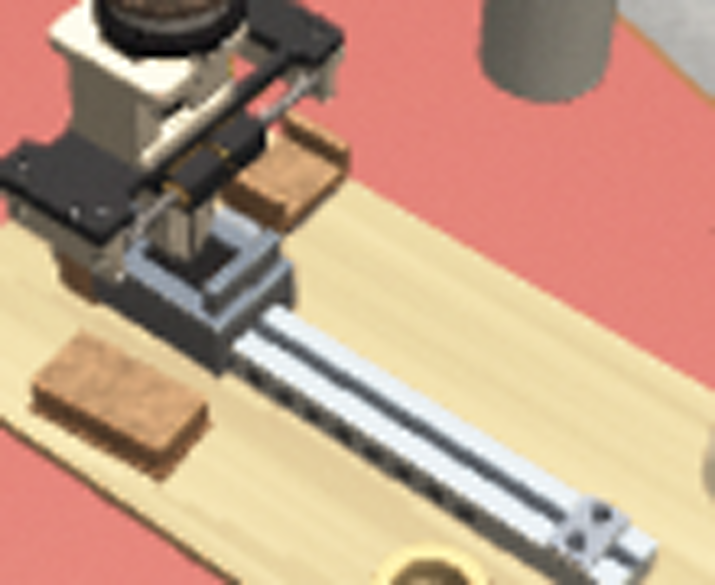

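The carriage is against the stop: the block reaches the wooden face at about (85,280), and the tip stalled at about 10 N. Now I'll lift straight up.

>>> jog_arm:
  targets: "0 0 -0.2 0 0; 0 0 -0.5 0 0; 0 0 -0.9 0 0; 0 0 -1.5 0 0; 0 0 -2.5 0 0; 0 0 -4 0 0; 0 0 -6 0 0; 0 0 -8 0 0"

```text
t: 7.27
ee_pos: [0.5768, 0.1412, 0.3201]
ee_rot: [-179.9, -0.0, 108.1]
force: [0.2, -0.5, 0.0]
width: 0.0005
```

>>> jog_arm:
  targets: "0 0 -2 0 0; 0 0 -4 0 0; -2 -1.5 -6 0 0; -4 -4 -8 0 0; -7 -7 -8 0 0; -10 -10 -8 0 0; -12 -12 -8 0 0; -12 -12 -8 0 0"

```text
t: 7.93
ee_pos: [0.4977, -0.0167, 0.4001]
ee_rot: [-179.8, 0.1, 107.6]
force: [-0.9, -0.5, 0.0]
width: 0.0005
```

```bash
python3 d.py .12 0 .063;python3 - <<'E'
from h import *
i,_=grab('top','t5');j,_=grab('side','s5')
f=lambda m,x0,y0,x1,y1,k:cv2.resize(cv2.cvtColor(m,4)[y0:y1,x0:x1],None,fx=k,fy=k,interpolation=2)
a=f(i,170,130,310,240,2.85);b=f(j,185,130,325,240,2.85)
cv2.imwrite('pics/c5.png',np.hstack([a,b]))
E
```

```text
t 7.9333 rot [-1.7985e+02  9.0000e-02  1.0760e+02] tip along/across/z -0.0106 -0.1248 0.2221 F [-0.9  -0.5   0.03] F al/ac [-0.2  -1.01] w 0.0005257234015659869
shift cm [13.11 12.5  15.85] roll -0.002
tool axes for +1cm along rail: [ 1.    -0.002 -0.002]
```

View pics/c5.png

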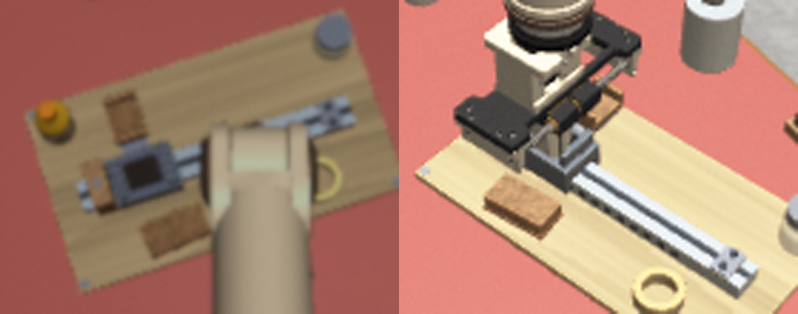

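The carriage sits against the stop in the top view (block at about (140,172), stop at about (95,185)). The gripper blocks the side view, so I'll move away and use depth to check the button has come up.

>>> jog_arm:
  targets: "-3 -1 -1 0 0; -6.5 -1 -2 0 0; -10 -1 -3 0 0; -13.5 -1 -4 0 0; -17 -1 -4 0 0; -20 -1 -4 0 0; -22 -1 -4 0 0; -22 -1 -4 0 0"

```text
t: 8.7
ee_pos: [0.5605, -0.2263, 0.4394]
ee_rot: [-180.0, 0.1, 107.9]
force: [-0.7, -0.7, -0.1]
width: 0.0002
```

```bash
python3 - <<'E'
from h import *
grab('top','t6');grab('side','s6')
u=np.array([np.cos(np.radians(107.7)),np.sin(np.radians(107.7))]);B=np.array([.613,.031]);x=np.array([u[1],-u[0]])
for n,p in(('top','t'),('side','s')):
    m=camera_model(n);K=np.array(m['K']);T=np.array(m['cam_to_world'])
    for k in(0,6):
        z=np.load(f'pics/{p}{k}.npz');im,d=z['im'],z['d'];v,c=np.nonzero((d>0))
        q=cv2.undistortPoints(np.c_[c,v].astype(float).reshape(-1,1,2),K,np.array(m['dist'])).reshape(-1,2)
        W=(np.c_[q,np.ones(len(q))]*d[v,c][:,None])@T[:3,:3].T+T[:3,3]
        al=(W[:,:2]-B)@u-(0.1 if k else 0);ac=(W[:,:2]-B)@x; g=im[v,c].max(1)
        bt=(abs(al)<.016)&(abs(ac)<.012)&(W[:,2]<.11)
        dk=(g<60)&(abs(al)<.04)&(abs(ac)<.03)&(W[:,2]<.11)&(W[:,2]>.055)
        wl=(abs(abs(al)-.034)<.004)&(abs(ac)<.02)&(W[:,2]<.11)
        print(n,k,'button z',np.median(W[bt,2]).round(4),bt.sum(),'walls z',np.median(W[wl,2]).round(4),'dark al/ac',al[dk].mean().round(4),ac[dk].mean().round(4),dk.sum())
s=cv2.imread('pics/s6.png')[135:225,200:310]
cv2.imwrite('pics/c6.png',cv2.resize(s,None,fx=6.5,fy=6.5,interpolation=2))
E
```

```text
top 0 button z 0.0698 55 walls z 0.0779 dark al/ac 0.0007 0.0017 109
top 6 button z 0.0698 54 walls z 0.0799 dark al/ac 0.0013 0.0023 116
side 0 button z 0.0714 51 walls z 0.0806 dark al/ac -0.0026 -0.0028 104
side 6 button z 0.0709 45 walls z 0.0796 dark al/ac -0.0017 -0.0022 90
```

View pics/c6.png

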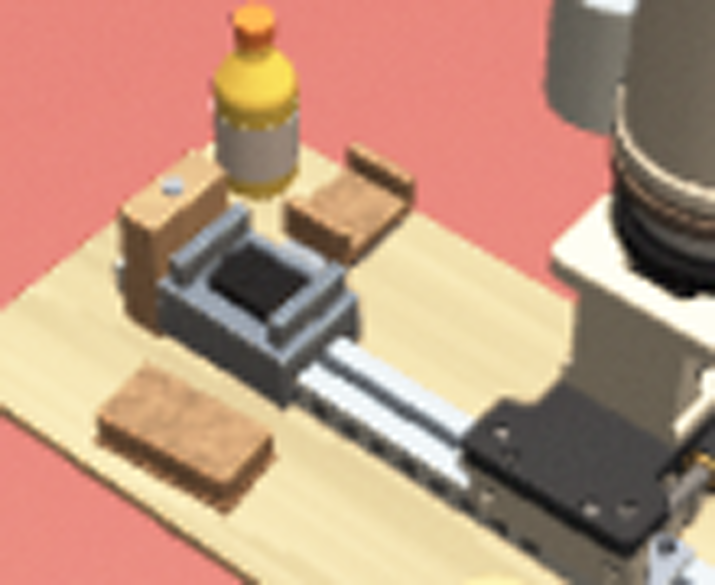

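The carriage touches the stop at about (160,300). The button is back at its starting height (71 mm), so it is locked, and it has moved about 100 mm. The bottle and the sanding block haven't moved.

```bash
python3 -c "
from cell import ticket
print(ticket.close_job())"
```

```text
the job is handed in; nothing more can be done
None
```

The carriage is home against the wooden stop with its button up, and I handed the job in at about 9 s on the robot's clock.

I pressed the button fully down with the closed fingertips (about 14 N). I kept it held while sliding the carriage about 100 mm to the stop, where the push force rose to about 10 N. Then I lifted straight up and moved clear.

**Last checks:**
- **Carriage position:** the button centre measured 100 to 101 mm further along the rail than at the start, and the side view shows the block touching the stop.
- **Button height:** it read 70 mm (top camera) and 71 mm (side camera), within 0.5 mm of the start readings, so it is up and locked in the notch.
- **Loose things:** the sanding block and glue bottle looked undisturbed in the last view. The tape roll and jar looked in place in the view before it. I didn't re-check the cup, screwdriver and hammer at the end, but the arm went nowhere near them after its first move.
- **Contact:** the force on the tool was about 1 N or less with the arm clear.

The only disagreement was in the first measurements: the two cameras put the button about 5 mm apart, so I used a position in between. That had no effect on the press.

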